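Lock the casting frame's gate with a squeeze-release ball-lock pin

ROBOT

A 6-joint arm with a two-finger parallel gripper is mounted at the origin on a cart in front of the work surface, level with it; the furniture and walls round the work are solid. World frame = base frame: x ahead of the robot, y to its left, z up, the work surface at z = 0. Lengths are in m, angles in rad, forces in N, time in s.
With the tool pointing down it reaches from about 0.35 to 0.875 m from the base axis. Payload 15.5 kg.
Tool frame: the origin (TCP) lies between the finger pads; the fingertips stand 22 mm ahead of it and the grasp point (between the pads) lies 3 mm ahead of it; z points along the fingers, y is the line along which they close (so a half turn about z gives the same grasp; the last joint's range is limited). The gripper opens to 85 mm and grips with 20 to 120 N. Pads are 22 mm wide; open, the fingers measure 114 mm over their backs; the gripper's body (76 mm by 85 mm) begins 54 mm behind the grasp point. The pads swing forward as they close: fully open they stand 13 mm farther back than shut.
Start: joints at [-1.26, 0.494, 1.345, -0, 1.302, -0.096], TCP at [0.247, -0.574, 0.253] pointing down, gripper open.
Joint ranges: [-2.91, 2.91], [-0.82, 2.16], [0.22, 2.67], [-1.22, 4.37], [0.12, 2.79], [-3.08, 3.08]. Speed limits (rad/s): [1.89, 1.89, 2.57, 3.01, 3.01, 3.01].

INTERFACE

Orientations are given as a 3x3 rotation matrix whose columns are the frame's x, y, z axes.
In Python, from cell import manip gives the robot as it stands.
- The arm moves only by the shell command python3 -m creep 'ROWS'. ROWS is a JSON object of lists of equal length, an entry for each row: "gripper": the closure, from 0 (fully open) to 1 (shut); "travel": the shift along the tool's x, y, z in cm, a list of three; "spin": the turn about the tool's z in degrees. A call has 1 to 8 rows; each row shifts and turns the commanded pose from where the row before left it, along the tool's axes as they then stand; what a row does not reach is not made up. A row lasts 1/10 s, in which the tool goes at most 50 mm and 8.59 degrees, less where a joint would pass 70% of its speed; a pose out of reach is approached as far as the arm can. A call with a gripper value outside its range is refused whole. The fingers move at their own pace and stop on an object; the grip force is fixed at half the most. Time passes only in rows, so rows that do not move let the fingers close. It gives the time, the measured TCP pose, the force, the opening and the grip force at its end, in the units of the state.
- manip.observe(): the state, without advancing time (a new reading comes with each control period).
- manip.get_image(name): name is "scene" or "top" or "wrist"; returns (picture, depth): 420x560x3 uint8, blue, green, red; 420x560 float32, m along the optical axis (not along the pixel's ray), 0 where there is no reading.
- manip.calibration(name): a dict with "fx", "fy", "cx", "cy" (pixels), "cam_to_world" (4x4, takes a point from camera to world coordinates). Camera axes: x right, y up, looking along -z (the intrinsics and any distortion apply to the point x, -y, -z); pixel columns grow to the right and rows downward; lengths in m; the calibration is good to about 2 mm. A picture is of the moment at which its call begins: read the wrist's pose just before it. calibration takes no time and is no camera call; for the wrist camera it gives the pose at the moment of the call.
- manip.finish_job(): hands the job in; it is judged then, once.
The state is a dict: "time_s": time; "q": joint angles; "dq": joint speeds; "tau": joint torques, N m; "eef_pos": TCP position; "orientation": TCP orientation; "contact_force": force on the tool from outside, world axes, zero at the start; "torque": the same for the moment, N m; "width": finger opening in m; "grasp_force": force on a finger pad.
Only numpy, scipy, OpenCV 4.12 (cv2) and the standard library are available. Lean on these libraries where they do the work, as an engineer would, in place of code of your own. Each camera call takes 0.05 s, during which the arm holds its last target. There are 200 camera calls.

TASK

Push the gate of the plywood casting frame fully shut, then take the ball-lock pin from its wooden stand by its two red side buttons, keep them squeezed while you slide it down through the clevis and the gate's tongue until its collar sits on the clevis, and let go so that the balls lock below. Feel for the hole and work gently: never force the pin or the frame, and leave the shell model, the jar, the cup and the bottle where they are.

Things in the scene. Friction and masses are not known exactly. Their poses are not given: they have to be found in the camera images.
- frame: Plywood casting frame, fixed on a white board 185 x 264 x 12 mm: three walls 12 mm thick, tops at z = 56 mm, round a cavity 120 x 160 mm. Origin: centre of the cavity at the table top (z = 0). x axis points from the open gate side (nearest the robot, wall ends at x = -60 mm) into the cavity, y left, z up. It stays put.
- gate (a joint): Angle of the plywood gate on the frame's -x side, rad: 0 fully shut (a stop), grows as its free end swings towards the robot, at most 1. Vertical hinge at frame x = -66, y = +96 mm. Panel 12 mm thick, 8 to 190 mm from the hinge, z = 14 to 56 mm. Friction of 0.25 N m and damping hold it where it is left.
- gate_push (a point): Point on the gate's outer face (the side away from the cavity), 140 mm from the hinge, 45 mm above the table: a good place to push. Moves with the gate.
- gate_slot (a point): Centre of the slot in the flat steel tongue at the gate's free end, 218 mm from the hinge, 52 mm above the table. Tongue 32 mm wide, 52 mm long, 8 mm thick; slot 15 mm wide, 35 mm long (long along the gate). When the gate is shut it lies between the clevis plates.
- clevis_mark (a point): Inner limit mark of the clevis's slotted foot, at the height of its upper face (z = 66 mm), frame x = -66, y = -110 mm; fixed to the frame. The rigid steel clevis is clamped with its hole 4 to 20 mm from here towards the frame's -y, straight along y: how far is not measured; feel or look. Plates z = 58 to 66 (44 x 58 mm, hole 24 mm from its outer edge) and 38 to 46 mm, holes 14 mm in diameter.
- pin_head (a point): Centre of the ball-lock pin's black head, 24 x 22 x 26 mm; the pin stands nose down in the stand, z up. On its +y and -y faces a red button, 12 mm wide, 14 mm high, stands 3 mm proud (28 mm over both); gripped across y both go flush (6 N each). None on the x faces. With the pin seated, collar on the clevis, this centre is 97 mm above the table.
- pin: The same pin, loose, about 95 g, 86 mm long; origin at the nose tip. Shaft 12 mm in diameter, last 1 mm tapered to 11; balls 9.5 mm above the tip; collar 26 mm in diameter, underside at 42 mm; neck 14 mm; head from 60 to 86 mm, centre at 73 mm. Any turn about its axis will do in the clevis. Seated, its balls are 2 mm clear below the lower plate.
- button_a (a joint): How far the +y button, and with it the +y ball, is pressed in, m: 0 free, ball 2.3 mm out of the shaft, so that it cannot pass a clevis hole; 0.003 flush with the head, ball inside the shaft. A spring (3.5 to 6 N) returns it.
- button_b (a joint): The same for the -y button and ball.
- stand: Fixed light wooden block 60 x 60 x 50 mm with a vertical hole 19 mm in diameter, in which the pin hangs by its collar, with play. Origin: centre of its underside.
- model_mid (a point): The shell dish model inside the frame, 78 x 108 x 42 mm; this point is 20 mm above its underside. Leave it where it is.
- blue_jar: Blue jar with a black lid, 56 mm in diameter, 70 mm high, loose; origin centre of its underside. Leave alone.
- cup: White water cup, 69 mm in diameter, 64 mm high, loose; origin centre of its underside. Leave alone.
- slip_bottle: White bottle with a red nozzle, 58 mm in diameter, 137 mm high, loose; origin centre of its underside. Leave alone.
There are look-alikes about, which are no part of the job. There is more than one size of the pin; the job needs the largest.

How it is judged:
By the outcome, as a careful person would: the job done as asked, in the order asked, and still so for the second after the job is handed in, with the robot touching nothing.
It also fails if it takes over 72 s, if anything falls off the work surface, if the arm or the gripper's body presses on something with over 40 N, if the wrist force passes 120 N, or if a joint passes its speed limit or range.

## Working session

There is one attempt and no reset: what is moved stays moved. The work goes in short steps, Python scripts to look and compute and a shell command to move; the robot and the scene stay as the last step left them, time stands still between calls to the robot, and variables do not carry over. Pictures are saved under pics/ and viewed, at most 10 in all, crops included, and the job is handed in when it is done.

```bash
mkdir -p pics; ls; cat > h.py <<'E'
import numpy as np, cv2
from cell import manip
def snap(n,f):
    c=manip.calibration(n); im,d=manip.get_image(n)
    cv2.imwrite(f'pics/{f}.png',im); np.savez(f'pics/{f}.npz',im=im,d=d,T=c['cam_to_world'],K=[c['fx'],c['fy'],c['cx'],c['cy']])
    return c
def load(f): return np.load(f'pics/{f}.npz')
def ray(f,u,v):
    L=load(f);fx,fy,cx,cy=L['K'];T=L['T']
    return T[:3,:3]@np.array([(u-cx)/fx,-(v-cy)/fy,-1]),T[:3,3]
def atz(f,u,v,z):
    r,o=ray(f,u,v); return (o+r*(z-o[2])/r[2]).round(4)
def atd(f,u,v):
    r,o=ray(f,u,v); d=load(f)['d'][int(v),int(u)]; return (o+r*d).round(4)
def cloud(f):
    L=load(f);fx,fy,cx,cy=L['K'];T=L['T'];d=L['d']
    v,u=np.mgrid[:d.shape[0],:d.shape[1]]
    P=np.stack([(u-cx)/fx*d,-(v-cy)/fy*d,-d],-1)@T[:3,:3].T+T[:3,3]; P[d==0]=np.nan
    return P
E
python3 - <<'E'
from h import *
for n in('scene','top'):
    c=snap(n,n+'0'); print({k:(np.round(v,3).tolist()) for k,v in c.items()})
s=manip.observe(); print(s['time_s'],s['eef_pos'],s['orientation'],s['contact_force'],s['width'])
E
```

```text
pics
{'fx': 527.998, 'fy': 527.998, 'cx': 287.975, 'cy': 208.811, 'cam_to_world': [[0.677, 0.416, -0.607, -0.339], [-0.736, 0.356, -0.576, -0.817], [-0.024, 0.837, 0.547, 0.853], [0.0, 0.0, 0.0, 1.0]]}
{'fx': 433.349, 'fy': 433.349, 'cx': 279.332, 'cy': 213.175, 'cam_to_world': [[0.027, 0.992, -0.123, 0.368], [-1.0, 0.027, 0.003, -0.001], [0.006, 0.123, 0.992, 1.469], [0.0, 0.0, 0.0, 1.0]]}
0.1 [ 0.24720072 -0.57371694  0.2527443 ] [[ 9.18386670e-01  3.95683983e-01 -3.31398926e-04]
 [ 3.95684107e-01 -9.18386077e-01  1.04933097e-03]
 [ 1.10851300e-04 -1.09482087e-03 -9.99999395e-01]] [ 0.15148556  0.53522507 -0.61591403] 0.08529576488725805
```

View pics/scene0.png

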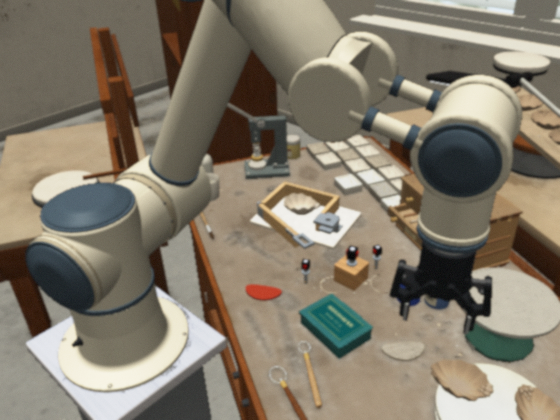

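View pics/top0.png

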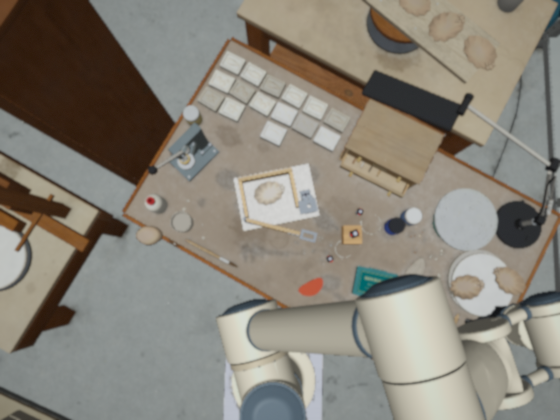

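The scene view shows the frame at about (310,215), with its gate swung toward the robot. The pin in its wooden stand is at (351,262), with smaller pins at (306,267) and (377,252). In the top view the frame is at (275,195), the gate tongue at (308,236) and the stand at (353,234).

```bash
python3 - <<'E'
from h import *
a=load('top0')['im'][155:275,225:385]; b=load('scene0')['im'][175:295,240:400]
cv2.imwrite('pics/c1.png',cv2.resize(a,None,fx=5,fy=5,interpolation=cv2.INTER_CUBIC))
cv2.imwrite('pics/c2.png',cv2.resize(b,None,fx=5,fy=5,interpolation=cv2.INTER_CUBIC))
P=cloud('top0')
print(np.nanmedian(P[225:240,230:250,2]))
for u,v in[(353,234),(345,240),(308,236),(360,211),(330,258),(305,200),(241,215),(295,172)]: print(u,v,atd('top0',u,v))
E
```

```text
0.0004097891064429593
353 234 [ 0.4783 -0.2411  0.093 ]
345 240 [ 0.4612 -0.2223  0.0512]
308 236 [ 0.4747 -0.1044  0.0008]
360 211 [ 0.5564 -0.2683  0.0658]
330 258 [ 0.4008 -0.1717  0.0692]
305 200 [ 0.5879 -0.0879  0.0651]
241 215 [0.5386 0.1243 0.0145]
295 172 [ 0.6913 -0.0548  0.0167]
```

View pics/c1.png

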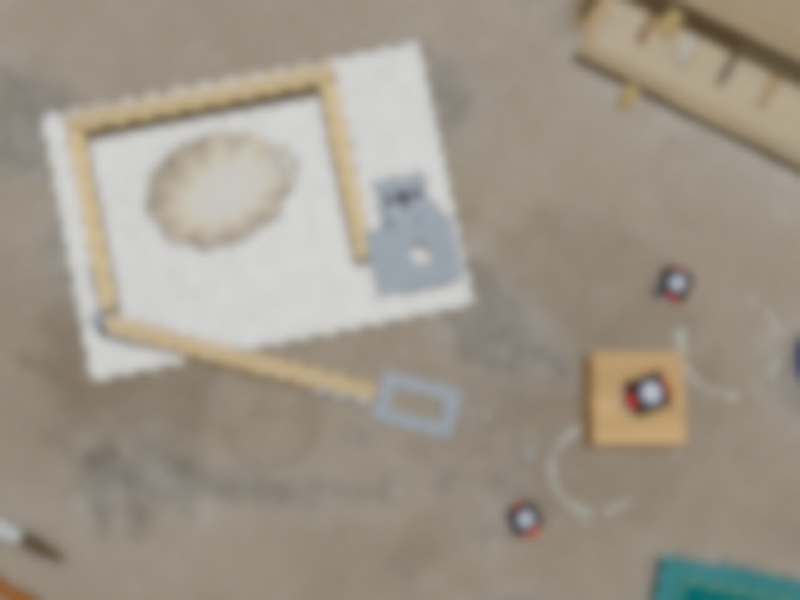

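View pics/c2.png

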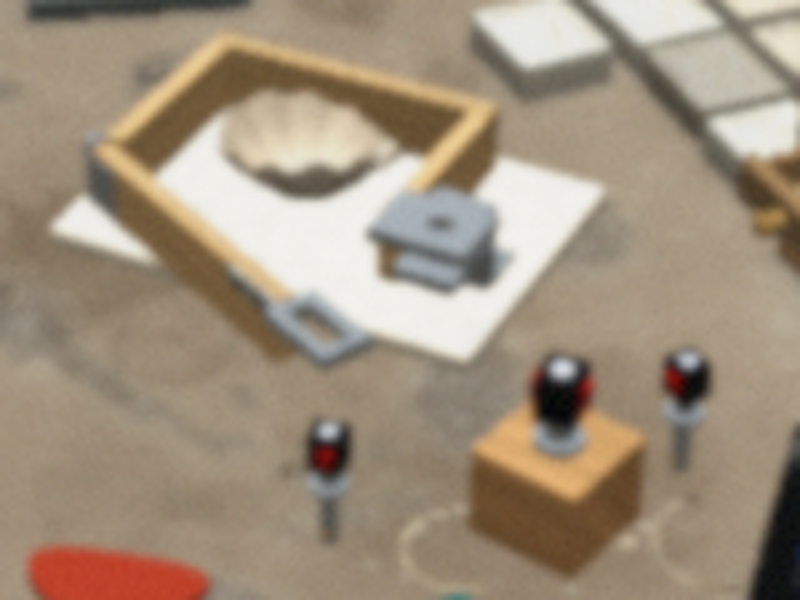

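The top crop shows the hinge at (103,323), the clevis hole at (420,257) and the tongue slot at (418,405). The far wall's outer corners are at (70,118) and (332,68). The big pin's head is at (648,393), with its red buttons along a diagonal from lower left to upper right.

```bash
python3 - <<'E'
from h import *
def C(x,y,z): return atz('top0',225+x/5-.4,155+y/5-.4,z)
A=C(70,118,.056);B=C(332,68,.056);H=C(103,323,.056);S=C(418,405,.056);cl=C(420,257,.066)
print('corners',A,B,'hinge',H,'slot',S,'hole',cl)
# rigid fit with model points
M=np.array([[72,92],[72,-92],[-66,96]])/1e3; W=np.array([A,B,H])[:,:2]
m=M.mean(0);w=W.mean(0);U,s,V=np.linalg.svd((M-m).T@(W-w)); R=(U@V).T; t=w-R@m
print('yaw',np.degrees(np.arctan2(R[1,0],R[0,0])),'t',t,'res',(M@R.T+t-W)*1e3)
print('hole in frame',R.T@(cl[:2]-t)*1e3,'slot fr',R.T@(S[:2]-t)*1e3,'mark',R@[-.066,-.110]+t)
print('pin',C(648,393,.103))
P=cloud('top0'); 
for n,box,z0,z1 in(('clevis',(195,215,296,320),.06,.07),('pinhead',(225,242,345,362),.085,.12),('stand',(222,246,340,365),.045,.055)):
    a,b,c,d=box;Q=P[a:b,c:d].reshape(-1,3);Q=Q[(Q[:,2]>z0)&(Q[:,2]<z1)];print(n,len(Q),Q.mean(0),Q.min(0),Q.max(0))
s=manip.observe();print(s['q'])
E
```

```text
corners [0.6564 0.1332 0.056 ] [ 0.6951 -0.0397  0.056 ] hinge [0.5203 0.1064 0.056 ] slot [ 0.472  -0.1011  0.056 ] hole [ 0.5682 -0.1     0.066 ]
yaw 13.264976405583994 t [0.60596959 0.02952129] res [[-1.46126691  2.38741361]
 [ 2.05841856 -3.80334037]
 [-0.59715164  1.41592676]]
hole in frame [ -66.48115006 -117.39916033] slot fr [-160.36686846  -96.39625863] mark [ 0.56697054 -0.09268785]
pin [ 0.4801 -0.2431  0.103 ]
clevis 227 [ 0.57163591 -0.09598075  0.06567738] [ 0.54169972 -0.12773351  0.06000501] [ 0.60222418 -0.06503511  0.0697776 ]
pinhead 59 [ 0.48028608 -0.24580627  0.09243335] [ 0.46596513 -0.25830508  0.08585554] [ 0.49442966 -0.23262129  0.09896124]
stand 238 [ 0.48015437 -0.24462018  0.05013794] [ 0.45118231 -0.27581191  0.04505249] [ 0.5088091  -0.21566893  0.05495945]
[-1.25951238e+00  4.94146972e-01  1.34606752e+00  6.13763700e-06
  1.30247856e+00 -9.55303742e-02]
```

```bash
python3 -m creep '{"gripper":[1,1,1,1,1,1,1,1],"travel":[[0,0,0],[0,0,0],[2.8,-4.1,0],[2.8,-4.1,0],[2.8,-4.1,0],[2.8,-4.1,0],[2.8,-4.1,0],[2.8,-4.1,0]],"spin":[5,5,0,0,0,0,0,0]}'
```

```text
time_s: 0.9
eef_pos: [0.3543, -0.294, 0.2532]
orientation: [[0.973, 0.23, -0.0], [0.23, -0.973, 0.0], [-0.0, -0.0, -1.0]]
contact_force: [0.9, -0.9, 0.5]
width: -0.0003
grasp_force: 0.0
```

```bash
python3 -m creep '{"gripper":[1,1,1,1,1,1,1,1],"travel":[[2.6,-3.8,0],[2.6,-3.8,0],[2.6,-3.8,0],[2.6,-3.8,0],[2.6,-3.8,0],[2.6,-3.8,0],[0,0,4.9],[0,0,4.9]],"spin":[0,0,0,0,0,0,0,0]}'
python3 -m creep '{"gripper":[1,1,1,1],"travel":[[0,0,4.9],[0,0,4.9],[0,0,0],[0,0,0]],"spin":[0,0,0,0]}'
```

```text
time_s: 1.7
eef_pos: [0.4547, -0.0368, 0.1549]
orientation: [[0.972, 0.233, 0.004], [0.233, -0.972, -0.001], [0.004, 0.002, -1.0]]
contact_force: [1.2, -1.3, -1.4]
width: 0.0
grasp_force: 0.0
time_s: 2.1
eef_pos: [0.4531, -0.0381, 0.0577]
orientation: [[0.973, 0.23, -0.002], [0.23, -0.973, 0.001], [-0.002, -0.001, -1.0]]
contact_force: [-0.5, -0.4, 0.9]
width: 0.0002
grasp_force: 0.0
```

```bash
python3 -m creep '{"gripper":[1,1,1,1,1,1,1,1],"travel":[[1,0.1,0],[1,0.1,0],[1,0.2,0],[1,0.2,0],[0.8,0.2,0],[0.8,0.2,0],[0.7,0.1,0],[0.7,0.1,0]],"spin":[0,0,0,0,0,0,0,0]}'
```

```text
time_s: 2.9
eef_pos: [0.5249, -0.0337, 0.0572]
orientation: [[0.973, 0.23, -0.0], [0.23, -0.973, -0.0], [-0.0, -0.0, -1.0]]
contact_force: [-3.2, -1.3, 2.5]
width: 0.0004
grasp_force: 1.7
```

```bash
python3 -m creep '{"gripper":[1,1,1,1],"travel":[[0.5,0,0],[0.3,0,0],[0.2,0,0],[0,0,0]],"spin":[0,0,0,0]}'
```

```text
time_s: 3.3
eef_pos: [0.5334, -0.0314, 0.0571]
orientation: [[0.973, 0.23, -0.002], [0.23, -0.973, -0.0], [-0.002, -0.0, -1.0]]
contact_force: [-4.9, -3.8, 2.9]
width: 0.0001
grasp_force: 2.9
```

```bash
python3 -m creep '{"gripper":[1,1,1,1],"travel":[[0.2,0,0],[0.1,0,0],[0.1,0,0],[0,0,0]],"spin":[0,0,0,0]}'
```

```text
time_s: 3.7
eef_pos: [0.5343, -0.0307, 0.0566]
orientation: [[0.973, 0.23, -0.007], [0.23, -0.973, -0.0], [-0.007, -0.002, -1.0]]
contact_force: [-20.4, -13.2, 9.4]
width: 0.0004
grasp_force: 11.1
```

```bash
python3 -m creep '{"gripper":[1,1,0.5,0,0,0,0,0],"travel":[[-1,0,0],[-2,0,-1],[0,0,-5],[0,0,-5],[0,0,-5],[1.5,2,-3],[1.5,2,0],[0,0,0]],"spin":[0,0,0,0,0,0,0,0]}'
python3 - <<'E'
from h import *
snap('top','top1');c=snap('wrist','w1');s=manip.observe();T=c['cam_to_world'];R=s['orientation']
print(s['time_s'],s['eef_pos'],s['contact_force'],'cam in tool',np.array(R).T@(T[:3,3]-s['eef_pos']),np.array(R).T@T[:3,:3],c['fx'])
a=load('top1')['im'][155:275,225:385]
cv2.imwrite('pics/c3.png',np.hstack([cv2.resize(load('w1')['im'],(440,330)),cv2.resize(a,(440,330),interpolation=cv2.INTER_CUBIC)])[:,:800])
E
```

```text
time_s: 4.5
eef_pos: [0.5497, -0.0709, 0.2485]
orientation: [[0.973, 0.229, 0.004], [0.229, -0.973, -0.001], [0.004, 0.002, -1.0]]
contact_force: [-0.4, 0.2, -0.2]
width: 0.0849
grasp_force: 0.0
4.6 [ 0.54697395 -0.06936047  0.24689834] [ 0.45169015 -0.22092214 -0.64238147] cam in tool [ 0.08245127  0.00081699 -0.12124141] [[-1.40913632e-04  9.47105892e-01  3.20921190e-01]
 [ 9.99999018e-01  5.80942575e-04 -1.27539301e-03]
 [-1.39436902e-03  3.20920695e-01 -9.47105044e-01]] 334.8143953725258
```

View pics/c3.png

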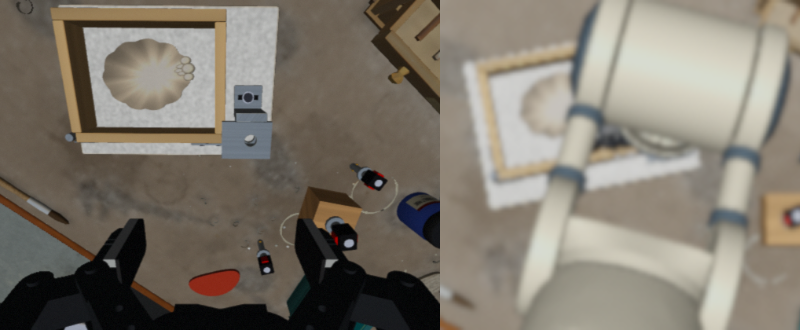

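The left half, the wrist view, shows the gate shut with its tongue in the clevis. The clevis hole is near (250,140), the stand at (330,205) and the pin head at (345,238). In the right half the arm hides the work. I'll enlarge the wrist view.

```bash
python3 - <<'E'
from h import *
im=load('w1')['im'];a=im[135:215,270:370];b=im[235:335,360:480]
A=cv2.resize(a,(750,600),interpolation=cv2.INTER_CUBIC)[:, :]
B=cv2.resize(b,(720,600),interpolation=cv2.INTER_CUBIC)
cv2.imwrite('pics/c4.png',np.hstack([cv2.resize(A,(400,320)),cv2.resize(B,(384,320))]))
E
```

```text
(no output)
```

View pics/c4.png

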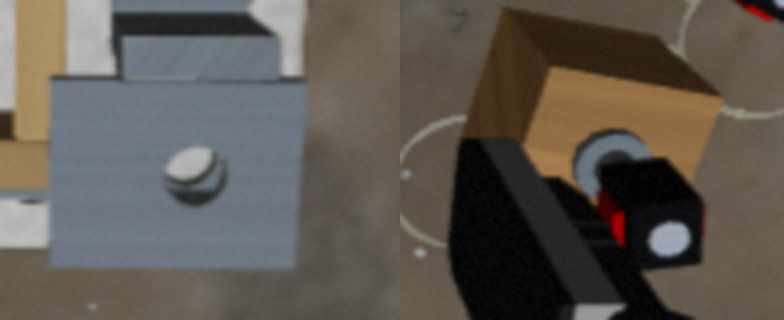

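The left half shows the clevis hole at (195,174), with the light slot bottom and the tongue visible inside it. The right half shows the pin's collar at (612,165), the head top at about (665,238) and red buttons on the left and right faces. I'll go closer to the pin for a clean look.

```bash
python3 -m creep '{"gripper":[0,0,0,0,0,0,0,0],"travel":[[-3.2,3.1,0.5],[-3.2,3.1,0.5],[-3.2,3.1,0.5],[-3.2,3.1,0.5],[-3.2,3.2,0.5],[0,0,2],[0,0,0],[0,0,0]],"spin":[0,0,0,0,0,0,0,0]}'
python3 - <<'E'
from h import *
print('hole',atz('w1',318.35,178.1,.066))
c=[(50,78),(302,80),(297,268),(50,268)]
for x,y in c: print('plate',atz('w1',270+x/4-.4,135+y/4-.4,.066))
snap('wrist','w2');s=manip.observe();print(s['time_s'],s['eef_pos'],s['contact_force'])
L=load('w2');T=L['T'];fx,fy,cx,cy=L['K']
p=T[:3,:3].T@(np.array([.480,-.244,.09])-T[:3,3]);u,v=int(cx-fx*p[0]/p[2]),int(cy+fy*p[1]/p[2]);print(u,v)
u0,v0=max(u-70,0),max(v-60,0)
cv2.imwrite('pics/c5.png',cv2.resize(L['im'][v0:v0+120,u0:u0+140],None,fx=5,fy=5,interpolation=cv2.INTER_CUBIC));print(u0,v0)
E
```

```text
time_s: 5.4
eef_pos: [0.4271, -0.257, 0.2021]
orientation: [[0.973, 0.231, -0.001], [0.231, -0.973, 0.001], [-0.001, -0.002, -1.0]]
contact_force: [-0.3, -0.3, 0.3]
width: 0.0852
grasp_force: 0.0
hole [ 0.5685 -0.1016  0.066 ]
plate [ 0.5823 -0.064   0.066 ]
plate [ 0.5949 -0.1193  0.066 ]
plate [ 0.5522 -0.131   0.066 ]
plate [ 0.5389 -0.0743  0.066 ]
5.45 [ 0.42760162 -0.25706908  0.20255574] [-0.13074537 -0.31452766  0.07653493]
279 140
209 80
```

View pics/c5.png

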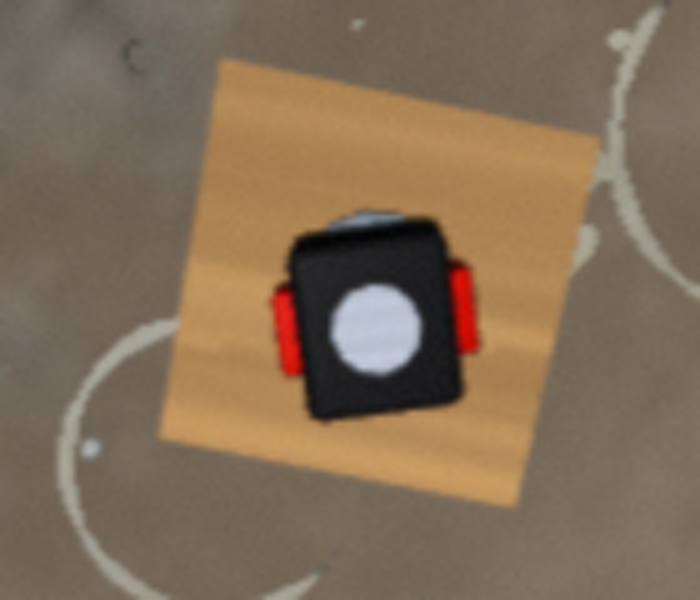

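The crop shows the head top disc at (376,329) and the buttons at (287,332) and (466,308). So the button line is turned about 7.6° from tool y.

```bash
python3 - <<'E'
from h import *
p=atz('w2',209+376/5-.4,80+329/5-.4,.094); q=atd('w2',284,145); print(p,q)
b1=atz('w2',209+287/5-.4,80+332/5-.4,.085);b2=atz('w2',209+466/5-.4,80+308/5-.4,.085);d=b2-b1;print(b1,b2,(b1+b2)/2,np.linalg.norm(d),'axis yaw+90',np.degrees(np.arctan2(d[1],d[0]))+90)
s=manip.observe();y=np.radians(20.8);x_=np.array([np.cos(y),np.sin(y)]);y_=np.array([np.sin(y),-np.cos(y)])
e=p[:2]-s['eef_pos'][:2];print(e@x_,e@y_)
c=[(160,437),(517,507),(600,138),(220,58)];S=np.array([atz('w2',209+a/5-.4,80+b/5-.4,.05) for a,b in c]);print('stand',S.mean(0),np.linalg.norm(S-np.roll(S,1,0),axis=1))
E
```

```text
[ 0.4781 -0.2475  0.094 ] [ 0.4785 -0.2475  0.0954]
[ 0.4736 -0.2358  0.085 ] [ 0.4827 -0.2594  0.085 ] [ 0.47815 -0.2476   0.085  ] 0.025293675098727753 axis yaw+90 21.08630106146842
0.05060523122176995 0.008986906419173449
stand [ 0.47815 -0.2476   0.05   ] [0.05974822 0.06024019 0.05976563 0.05984045]
```

```bash
python3 -m creep '{"gripper":[0,0,0,0,0,0,0,0],"travel":[[0,0,0],[2.5,0.4,0],[2.55,0.5,0],[0,0,4],[0,0,3],[0,0,2],[0,0,0],[0,0,0]],"spin":[-7.8,0,0,0,0,0,0,0]}'
```

```text
time_s: 6.25
eef_pos: [0.4784, -0.2478, 0.1131]
orientation: [[0.932, 0.361, 0.0], [0.361, -0.932, -0.0], [0.0, 0.0, -1.0]]
contact_force: [-0.1, -1.5, 0.6]
width: 0.0853
grasp_force: 0.0
```

```bash
python3 -m creep '{"gripper":[0,0,0,0.5,1,1,1,1],"travel":[[0,0,1.5],[0,0,1.4],[0,0,0],[0,0,0],[0,0,0],[0,0,0],[0,0,0],[0,0,0]],"spin":[0,0,0,0,0,0,0,0]}'
```

```text
time_s: 7.05
eef_pos: [0.4779, -0.2483, 0.0839]
orientation: [[0.933, 0.36, 0.001], [0.36, -0.933, -0.0], [0.0, 0.0, -1.0]]
contact_force: [-1.7, 0.8, 8.9]
width: 0.021
grasp_force: 58.2
```

```bash
python3 -m creep '{"gripper":[1,1,1,1,1,1],"travel":[[0,0,0],[0,0,0],[0,0,-0.5],[0,0,-1],[0,0,-1],[0,0,0]],"spin":[0,0,0,0,0,0]}'
```

```text
time_s: 7.65
eef_pos: [0.4785, -0.2488, 0.1099]
orientation: [[0.933, 0.36, 0.002], [0.36, -0.933, -0.001], [0.001, 0.002, -1.0]]
contact_force: [0.6, -0.0, -1.4]
width: 0.0211
grasp_force: 58.7
```

```bash
python3 -m creep '{"gripper":[1,1,1,1,1,1,1,1],"travel":[[0,0,-4],[0,0,-4],[3.4,-2.6,0],[3.4,-2.6,0],[3.4,-2.6,0],[3.5,-2.7,0],[0,0,0],[0,0,0]],"spin":[0,0,0,0,0,0,0,0]}'
python3 - <<'E'
from h import *
s=manip.observe();print(s['eef_pos'],s['contact_force'],s['torque'])
snap('wrist','w3');snap('scene','s3')
P=cloud('w3')
L=load('w3');T=L['T'];fx,fy,cx,cy=L['K']
p=T[:3,:3].T@(np.array([.5684,-.1016,.066])-T[:3,3]);print(cx-fx*p[0]/p[2],cy+fy*p[1]/p[2])
a=cv2.resize(L['im'][100:300,160:400],(400,333),interpolation=cv2.INTER_CUBIC)
b=cv2.resize(load('s3')['im'][150:270,240:384],(400,333),interpolation=cv2.INTER_CUBIC)
cv2.imwrite('pics/c6.png',np.hstack([a,b]))
E
```

```text
time_s: 8.45
eef_pos: [0.5679, -0.1001, 0.1881]
orientation: [[0.932, 0.362, -0.0], [0.362, -0.932, -0.0], [-0.0, 0.0, -1.0]]
contact_force: [0.5, -0.6, -1.4]
width: 0.021
grasp_force: 59.1
[ 0.56789851 -0.10012075  0.18814878] [ 0.45925944 -0.57934393 -1.35353497] [-0.00244476  0.02432183  0.03139737]
282.1399650349996 211.55679808236866
```

View pics/c6.png

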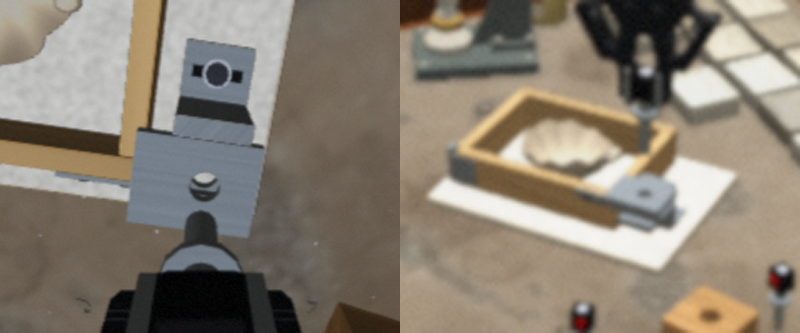

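The left half, the wrist view, shows the hole at (205.5,186.5) and the nose's front edge at about (201,211), with the pin straight. The right half shows the pin held above the frame with the gate shut.

```bash
python3 - <<'E'
from h import *
h=atz('w3',160+205.5*.6-.3,100+186.5*.6-.3,.066);print('hole',h)
L=load('w3');T=L['T'];fx,fy,cx,cy=L['K'];s=manip.observe();R=np.array(s['orientation']);e=np.array(s['eef_pos'])
for dx in(-.006,0,.006):
    p=T[:3,:3].T@(e+R@np.array([dx,0,.076])-T[:3,3]);u,v=cx-fx*p[0]/p[2],cy+fy*p[1]/p[2];print('nose',dx,(u-160)/.6,(v-100)/.6)
print('move',(R.T@(h-e))*1e3, (R.T@(np.array([.5684,-.1016,.066])-e))*1e3)
E
```

```text
hole [ 0.5686 -0.1022  0.066 ]
nose -0.006 202.9720066997006 241.69832856546782
nose 0 203.03869750683154 227.2907720442744
nose 0.006 203.10661208984823 212.6188369527665
move [  1.04107782   1.1161395  122.20446615] [  1.07033701   0.48436114 122.20451035]
```

```bash
python3 -m creep '{"gripper":[1,1,1,1,1,1,1,1],"travel":[[0.1,0.14,0],[0,0,2],[0,0,2],[0,0,0.2],[0,0,0.2],[0,0,0.2],[0,0,0.2],[0,0,0]],"spin":[0,0,0,0,0,0,0,0]}'
```

```text
time_s: 9.35
eef_pos: [0.5692, -0.1021, 0.1407]
orientation: [[0.933, 0.36, 0.0], [0.36, -0.933, -0.0], [0.0, 0.0, -1.0]]
contact_force: [-1.7, -0.2, -1.8]
width: 0.0209
grasp_force: 58.9
```

```bash
python3 -m creep '{"gripper":[1,1,1,1,1],"travel":[[0,0,0.2],[0,0,0.2],[0,0,0.1],[0,0,0.1],[0,0,0]],"spin":[0,0,0,0,0]}'
```

```text
time_s: 9.85
eef_pos: [0.5691, -0.1019, 0.1341]
orientation: [[0.933, 0.36, -0.0], [0.36, -0.933, 0.0], [-0.0, -0.0, -1.0]]
contact_force: [-1.5, 0.3, -2.6]
width: 0.0214
grasp_force: 59.1
```

```bash
python3 -m creep '{"gripper":[1,1,1,1,1,1,1],"travel":[[0,0,0.2],[0,0,0.2],[0,0,0.2],[0,0,0.2],[0,0,0.2],[0,0,0.2],[0,0,0]],"spin":[0,0,0,0,0,0,0]}'
```

```text
time_s: 10.55
eef_pos: [0.5691, -0.1019, 0.1219]
orientation: [[0.933, 0.36, -0.0], [0.36, -0.933, 0.0], [-0.0, -0.0, -1.0]]
contact_force: [-3.1, -1.4, -2.0]
width: 0.0209
grasp_force: 59.0
```

```bash
python3 -m creep '{"gripper":[1,1,1,1,1,1],"travel":[[-0.05,-0.02,0],[0,0,0.1],[0,0,0.2],[0,0,0.2],[0,0,0.1],[0,0,0]],"spin":[0,0,0,0,0,0]}'
```

```text
time_s: 11.15
eef_pos: [0.5688, -0.1019, 0.1161]
orientation: [[0.933, 0.36, 0.0], [0.36, -0.933, 0.0], [0.0, 0.0, -1.0]]
contact_force: [-0.2, 0.1, -0.9]
width: 0.0209
grasp_force: 59.0
```

Nose at about 40 mm height, inside the lower plate, with no resistance.

```bash
python3 -m creep '{"gripper":[1,1,1,1,1,1,1],"travel":[[0,0,0.2],[0,0,0.2],[0,0,0.2],[0,0,0.2],[0,0,0.2],[0,0,0.2],[0,0,0]],"spin":[0,0,0,0,0,0,0]}'
```

```text
time_s: 11.85
eef_pos: [0.5686, -0.1019, 0.104]
orientation: [[0.933, 0.36, -0.0], [0.36, -0.933, 0.0], [-0.0, -0.0, -1.0]]
contact_force: [-0.1, -0.9, 0.0]
width: 0.0211
grasp_force: 59.0
```

```bash
python3 -m creep '{"gripper":[1,1,1,1,1,1],"travel":[[0,0,0.1],[0,0,0.1],[0,0,0.1],[0,0,0.05],[0,0,0.05],[0,0,0]],"spin":[0,0,0,0,0,0]}'
```

```text
time_s: 12.45
eef_pos: [0.5686, -0.1019, 0.1002]
orientation: [[0.933, 0.36, -0.0], [0.36, -0.933, -0.0], [-0.0, -0.0, -1.0]]
contact_force: [0.7, -0.3, -0.4]
width: 0.0212
grasp_force: 59.0
```

```bash
python3 -m creep '{"gripper":[1,1,1,1],"travel":[[0,0,0.05],[0,0,0.05],[0,0,0.05],[0,0,0]],"spin":[0,0,0,0]}'
```

```text
time_s: 12.85
eef_pos: [0.5688, -0.1019, 0.0999]
orientation: [[0.933, 0.36, 0.001], [0.36, -0.933, -0.0], [0.001, 0.001, -1.0]]
contact_force: [-5.2, 1.1, 20.2]
width: 0.0214
grasp_force: 62.0
```

```bash
python3 -m creep '{"gripper":[1,0.5,0,0,0,0,0,0],"travel":[[0,0,-0.05],[0,0,0],[0,0,0],[0,0,0],[0,0,0],[0,0,0],[0,0,-1],[0,0,-2]],"spin":[0,0,0,0,0,0,0,0]}'
python3 -m creep '{"gripper":[0,0,0,0,0,0],"travel":[[0,0,-4],[0,0,-4],[-4,0,-1],[-4,0,0],[0,0,0],[0,0,0]],"spin":[0,0,0,0,0,0]}'
python3 - <<'E'
from h import *
snap('wrist','w4');snap('scene','s4')
a=cv2.resize(load('w4')['im'][80:330,130:430],(400,333),interpolation=cv2.INTER_CUBIC)
b=cv2.resize(load('s4')['im'][150:270,240:384],(400,333),interpolation=cv2.INTER_CUBIC)
cv2.imwrite('pics/c7.png',np.hstack([a,b]))
P=cloud('w4');m=np.linalg.norm(P[...,:2]-[.5686,-.1019],axis=2)<.008
print('top z',np.percentile(P[m][:,2],[50,90]))
E
```

```text
time_s: 13.65
eef_pos: [0.5679, -0.1017, 0.129]
orientation: [[0.933, 0.36, -0.002], [0.36, -0.933, 0.001], [-0.002, -0.001, -1.0]]
contact_force: [0.1, 0.1, 0.1]
width: 0.0858
grasp_force: 0.0
time_s: 14.25
eef_pos: [0.4938, -0.131, 0.2202]
orientation: [[0.933, 0.359, 0.001], [0.359, -0.933, -0.0], [0.001, 0.001, -1.0]]
contact_force: [0.7, -0.3, -0.3]
width: 0.0854
grasp_force: 0.0
top z [0.11042091 0.11157871]
```

View pics/c7.png

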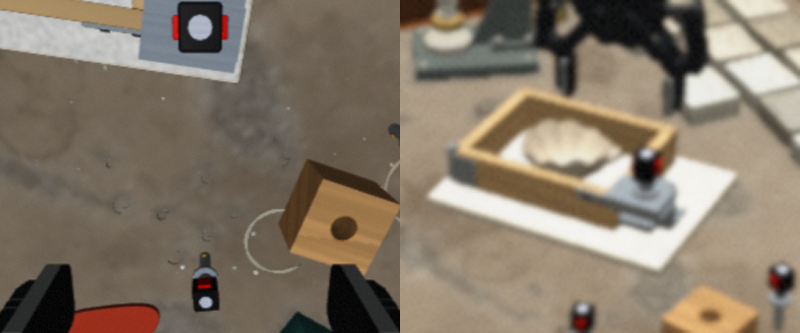

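The pin is seated at wrist-view (200,28), with its head top at 110 mm as expected and both red buttons sprung out. The gate is shut and the gripper is clear.

```bash
python3 -c "from cell import manip; print(manip.finish_job())"
```

```text
the job is handed in; nothing more can be done
None
```

The gate is shut and the largest pin is seated through the clevis and tongue with both buttons sprung out; I handed the job in at about 14 s, without checking the balls directly or checking the jar, cup and bottle in a final picture.

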